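Nudge a pipe offcut up the rest gutter and close the keeper

TASK

Nudge the capped pipe offcut up the sloping gutter, over the crest and into the seat against the end stop, so that it does not roll back; push it gently along the gutter floor, never lifting or flicking it. Then push the swinging keeper arm all the way across the gutter behind the pipe. Leave everything else on the bench where it is.

Things in the scene. Friction and masses are not known exactly. Their poses are not given: they have to be found in the camera images.
- gutter: Grey steel gutter fixed on a dark base plate (320 x 140 mm). Origin: on the table, under the gutter. Its x axis points uphill along the gutter (for the robot from right to left), y across it, towards the robot, z up. Channel 72 mm wide inside (y -36 to 36 mm), side walls 5 mm thick, rising 24 mm above the sloping floor. Two loose bystanders stand beside its robot-side wall.
- gutter_floor (a point): On the surface of the sloping floor, on the centre line, at x = 0 of the gutter, 45 mm above the table. Its x axis runs uphill along the floor, its z axis is square to the floor. The floor rises at 0.11 rad from x = -165 to 50 mm: height above the table = 45 mm + 0.110 x.
- crest (a point): Top of the slope, on the floor surface at x = 50 mm of the gutter, 51 mm above the table. Beyond it the floor falls at 0.16 rad to the end stop, an upright plate whose face is at x = 109 mm and whose top is 95 mm above the table.
- lip (a point): Top of the low cross lip that holds the pipe at the low end: x = -155 mm of the gutter, 8 mm thick, 12 mm above the floor. A finger must come down above it to get behind the pipe.
- pipe: Plain steel pipe offcut with flush black plastic caps in both ends (so effectively solid), diameter 60 mm, length 62 mm, about 0.4 kg, lying across the gutter and free to roll along it. Origin: its centre; its own y axis is the pipe axis, x and z turn as it rolls. It starts at rest against the low lip, at about x = -128 mm of the gutter, centre 61 mm above the table; left alone on the slope it rolls back down.
- seat (a point): The place of the pipe centre when seated: beyond the crest, resting on the floor and touching the end stop; x = 79 mm of the gutter, on its centre line, 76 mm above the table. Axes as gutter.
- keeper (a joint): Keeper, a flat steel arm that swings level about an upright pin outside the far wall (rad). 2.3 = shut, square across the gutter behind the seated pipe; 0 = fully out. Starts open, 0 to 0.6. Growing = clockwise from above: with p = 2.3 - value it points along (-sin p, cos p) in x, y of the gutter. Moves with under 1.5 N at the push point and stays where it is left; stop at 2.3.
- keeper_pivot (a point): On the pin axis of the keeper, 89.5 mm above the table (mid height of the arm), at x = 37 mm, y = -54 mm of the gutter.
- keeper_push (a point): On the keeper arm, 70 mm from the pin axis, at mid height; its y axis runs along the arm to the free end. The arm is 100 mm long, 10 mm thick, 25 mm tall: 77 to 102 mm above the table (the wall below is at most 75 mm high). Near its end, 104 mm from the pin axis, stands a black knob 16 mm across, top 113 mm above the table. Push on the flat face.
- tube_offcut: Bystander: short open tube, 48 mm across, 60 mm tall, standing beside the gutter. Origin under its centre.
- flange: Bystander: flat steel ring, 90 mm across, 14 mm thick, lying beside the gutter. Origin under its centre.
- square_bar: Bystander: steel block 40 x 40 x 50 mm tall, beside the gutter. Origin under its centre.
- round_bar: Bystander: dark solid round bar 44 mm across, 45 mm tall, standing past the uphill end. Origin under its centre.
- grinder: Bystander: angle grinder, about 300 mm long, up to 115 mm tall, at the left of the bench. Origin on the table under its middle.
- clamp: Bystander: blue G-clamp lying flat, about 150 mm, 20 mm thick, at the right of the bench. Origin on the table.
There are look-alikes about, which are no part of the job. Leave any pink or yellow look-alike of the pipe alone.

How it is judged:
On the way, in this order (a step that is already met when the one before it is completed fails the run):
1. the pipe lies in the seat against the end stop (x of pipe in the frame of seat between -0.006 and 0.006 m and z of pipe in the frame of seat between -0.005 and 0.005 m and distance between pipe and seat below 0.012 m and linear speed of pipe below 0.03 m/s), for 0.2 s.
2. the keeper is shut behind the seated pipe (x of pipe in the frame of seat between -0.006 and 0.006 m and z of pipe in the frame of seat between -0.005 and 0.005 m and distance between pipe and seat below 0.012 m and value of joint keeper above 2.15 rad), for 0.2 s.
At the end, for the whole second after the job is handed in: The pipe rests in the seat (centre within 12 mm of the seat point, and within 6 mm along the gutter and 5 mm in height), nearly still (under 0.03 m/s), and the keeper is shut across the gutter (over 2.15 rad of 2.3) (all of step 2 and linear speed of pipe below 0.03 m/s); the robot touches nothing.
It fails at once if the pipe is lifted more than 12 mm off the sloping floor (z of pipe in the frame of gutter_floor above 0.042 m).
It fails at once if the pipe is flicked (faster than 0.7 m/s) (linear speed of pipe above 0.7 m/s).
It fails at once if another thing on the bench is moved more than 15 mm (distance of any of tube_offcut, flange, square_bar, round_bar, grinder, clamp from where it was at the start of the episode above 0.015 m).
It also fails if it takes over 61 s, if anything falls off the work surface, if the arm or the gripper's body presses on something with over 40 N, if the wrist force passes 120 N, or if a joint passes its speed limit or range.

ROBOT

A 6-joint arm with a two-finger parallel gripper is mounted at the origin on the work surface. World frame = base frame: x ahead of the robot, y to its left, z up, the work surface at z = 0. Lengths are in m, angles in rad, forces in N, time in s.
With the tool pointing down it reaches from about 0.4 to 0.825 m from the base axis. Payload 7 kg.
Tool frame: the origin (TCP) lies midway between the tips of the shut fingers; the grasp point (between the pads) lies arm.hold_point_z behind it (arm.hold_point_z is the distance from the TCP to the grasp point, in m); z points along the fingers, y is the line along which they close (so a half turn about z gives the same grasp; the last joint's range is limited). The gripper opens to 88 mm and grips with 3 to 60 N. Pads are 19 mm wide; open, the fingers measure 130 mm over their backs; the gripper's body (78 mm by 193 mm) begins 47 mm behind the grasp point.
Start: joints at [-0.998, 0.359, 0.012, 0, -1.224, -0.288], TCP at [0.19, -0.648, 0.227] pointing down, gripper open.
Joint ranges: [-3.07, 3.07], [-1.43, 2.12], [-1.02, 1.25], [-3.03, 1.67], [-3.05, -0], [-3.03, 3.03]. Speed limits (rad/s): [2.39, 2.39, 3.01, 3.14, 3.14, 3.14].

INTERFACE

Orientations are given as [roll, pitch, yaw] about the fixed x, y, z axes, in that order (R = Rz(yaw) Ry(pitch) Rx(roll)).
In Python, from station import arm gives the robot as it stands.
- The arm moves only by the shell command python3 -m crank 'ROWS' [OPENING] [FORCE]. ROWS is JSON, a list that holds one entry, the list of rows, each a list of 4 numbers: the shift along the tool's x, y, z in units of 25 mm (1.0 is 25 mm), then the turn about the tool's z in units of 5 degrees (1.0 is 5 degrees). A call has 1 to 12 rows; each row is the pose to reach, as a shift and turn from the pose commanded when the call began, along the tool's axes at that moment; what a row does not reach only later rows make up. A row lasts 1/8 s, in which the tool goes at most 62.5 mm and 10.7 degrees, less where a joint would pass 70% of its speed; a pose out of reach is approached as far as the arm can. A call with a gripper value outside its range is refused whole. OPENING is the closure, from 0 (fully open) to 1 (shut), set as the call begins (- or left out, the last holds). The fingers move at their own pace and stop on an object; FORCE is the grip in N (left out, the last holds). Time passes only in rows, so rows that repeat a pose let the fingers close. It gives the time, the measured TCP pose, the force, the opening and the grip force at its end, in the units of the state.
- arm.get_state(): the state, without advancing time (a new reading comes with each control period).
- arm.grab_frame(name): name is "scene" or "top"; returns (picture, depth): 400x640x3 uint8, red, green, blue; 400x640 float32, m along the optical axis (not along the pixel's ray), 0 where there is no reading.
- arm.get_calibration(name): a dict with "mtx" (3x3 intrinsics, pixels), "k1" (the pictures are not rectified: a ray, as slopes to the right and down, at radius r is drawn at 1 + k1 r^2 times it, then the intrinsics apply), "R" (3x3) and "t" (3): a world point X has camera coordinates R X + t. Camera axes: x right, y down, z forward; pixel columns grow to the right and rows downward; lengths in m; the calibration is good to about 2 mm. A picture is of the moment at which its call begins. get_calibration takes no time and is no camera call.
- arm.job_done(): hands the job in; it is judged then, once.
Trained networks look in the newest picture that a camera, given by its name, has taken for a name from the list of things; names that differ only in an ending like _2 or _b are one class to them, and where a whole thing is asked for, a point or a joint stands for the part that bears it (a point fixed in the world has none). Each returns a list of dicts, best first, with "score" (0 to 1); they miss things now and then, are a little off and sometimes report something else, mostly with a low value. They report only what shows in the picture. A call takes as long as a camera call. They do not tell look-alikes from the thing itself.
- arm.recognise(thing, camera): "extent" ([left, top, width, height] in pixels, round what is visible of it).
- arm.trace(thing, camera): "mask" (400x640 bool, what is visible of it) and "extent" ([left, top, width, height] in pixels, round what is visible of it).
The state is a dict: "t": time; "q": joint angles; "qd": joint speeds; "joint_efforts": joint torques, N m; "eef_pos": TCP position; "ee_rot": TCP orientation; "force": force on the tool from outside, world axes, zero at the start; "moment": the same for the moment, N m; "width": finger opening in m; "gripper_force": force on a finger pad.
Only numpy, scipy, OpenCV 4.12 (cv2) and the standard library are available. Lean on these libraries where they do the work, as an engineer would, in place of code of your own. Each camera call takes 0.05 s, during which the arm holds its last target. There are 200 camera calls.

## Working session

There is one attempt and no reset: what is moved stays moved. The work goes in short steps, Python scripts to look and compute and a shell command to move; the robot and the scene stay as the last step left them, time stands still between calls to the robot, and variables do not carry over. Pictures are saved under pics/ and viewed, at most 10 in all, crops included, and the job is handed in when it is done.

```bash
ls; mkdir -p pics; cat > h.py <<'E'
import numpy as np, cv2
from station import arm
def save(n,im): cv2.imwrite('pics/'+n+'.png',im[:,:,::-1])
def pts(name,uv,depth):
    c=arm.get_calibration(name);K=np.array(c['mtx']);R=np.array(c['R']);t=np.array(c['t'])
    uv=np.atleast_2d(uv).astype(float)
    d=(uv-K[:2,2])/np.array([K[0,0],K[1,1]]); s=d.copy()
    for _ in range(10): s=d/(1+c['k1']*(s**2).sum(1,keepdims=True))
    z=np.asarray(depth).reshape(-1,1)
    return (np.hstack([s*z,z])-t)@R
def proj(name,X):
    c=arm.get_calibration(name);K=np.array(c['mtx'])
    p=np.atleast_2d(X)@np.array(c['R']).T+np.array(c['t']); s=p[:,:2]/p[:,2:]
    s=s*(1+c['k1']*(s**2).sum(1,keepdims=True)); return s*[K[0,0],K[1,1]]+K[:2,2]
def cloud(name,mask,depth):
    v,u=np.nonzero(mask&(depth>0)); return pts(name,np.c_[u,v],depth[v,u])
E
python3 - <<'E'
from h import *
s=arm.get_state();print(s['eef_pos'],s['ee_rot'],s['t'],s['width'],arm.hold_point_z)
for n in('top','scene'):
    im,d=arm.grab_frame(n);save(n+'0',im);np.savez('pics/'+n+'0.npz',im=im,d=d)
    for th in('gutter','pipe','keeper'):
        for r in arm.trace(th,n):
            P=cloud(n,r['mask'],d); print(n,th,round(r['score'],2),r['extent'],np.median(P,0).round(3) if len(P) else '')
print(arm.get_state()['t'])
E
```

```text
pics
[ 0.18948476 -0.64734871  0.22561948] [ 3.13994446e+00 -1.35276238e-04 -2.85692438e+00] 0.0 0.08757309758828007 0.0188
top gutter 0.86 [287.5, 153.9, 108.8, 84.1] [ 0.529 -0.07   0.037]
top pipe 0.92 [367.8, 177.7, 29.1, 28.6] [ 0.57  -0.19   0.084]
top pipe 0.67 [311.3, 116.4, 23.4, 26.3] [ 0.75  -0.014  0.052]
top pipe 0.31 [436.3, 164.5, 48.9, 79.0] [ 0.561 -0.423  0.018]
top keeper 0.69 [314.4, 153.5, 31.4, 36.2] [ 0.606 -0.043  0.101]
scene gutter 0.85 [226.1, 179.9, 123.7, 88.1] [ 0.564 -0.075  0.039]
scene pipe 0.88 [222.0, 138.1, 27.5, 29.1] [ 0.31  -0.238  0.049]
scene pipe 0.77 [230.0, 212.5, 36.3, 27.1] [ 0.589 -0.19   0.082]
scene pipe 0.68 [305.6, 278.2, 31.1, 30.4] [ 0.77  -0.013  0.051]
scene keeper 0.75 [285.3, 207.7, 30.1, 41.0] [ 0.619 -0.048  0.099]
0.4
```

```bash
python3 - <<'E'
from h import *
a=np.load('pics/top0.npz');im=a['im'];save('topcrop',cv2.resize(im[90:280,240:500],None,fx=3,fy=3,interpolation=cv2.INTER_CUBIC))
E
```

```text
(no output)
```

View pics/topcrop.png

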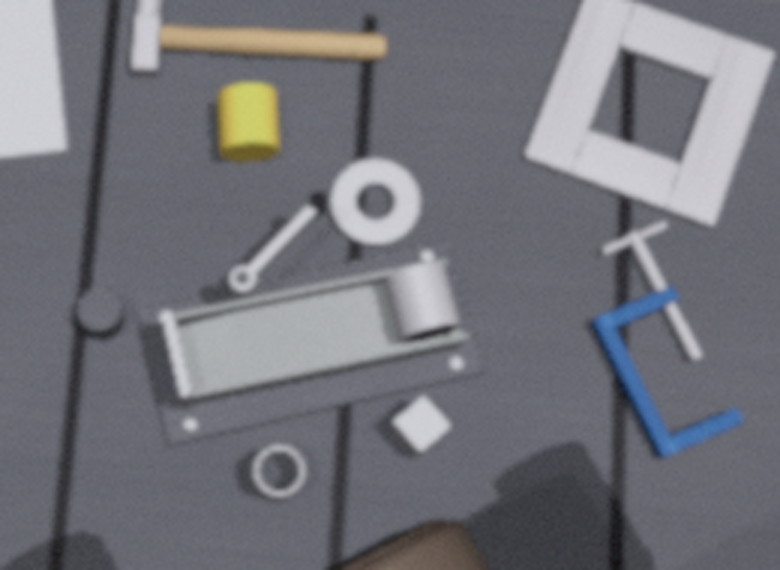

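View pics/scene0.png

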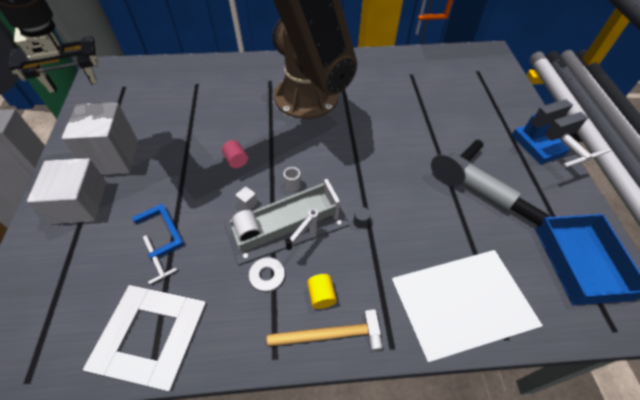

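The target is the steel pipe in the gutter, at top px (382,190) and scene px (245,225). The look-alikes are a yellow one at top (323,130), scene (320,291), and a pink one at scene (235,153). A further low-score hit is the blue clamp at top (460,204). The crop confirms the grey steel one at the gutter's right, low end. The keeper pivot is at about top (321,182) and its knob at (347,158). Next I fit the gutter pose.

```bash
cat > fit.py <<'E'
from h import *
from scipy.optimize import least_squares
a=np.load('pics/top0.npz');im,d=a['im'],a['d']
cr=lambda u,v:[240+u/3,90+v/3]
F=[((37,-54,102),cr(242,277)),((111,-38,95),cr(166,313)),((111,38,95),cr(184,395)),((-165,-38.5,51),cr(446,262)),((-165,38.5,51),cr(466,336))]
G=np.array([f[0] for f in F])/1e3;uv=np.array([f[1] for f in F])
def W(p,g):
    c,s=np.cos(p[2]),np.sin(p[2]); g=np.atleast_2d(g)
    return np.c_[p[0]+c*g[:,0]-s*g[:,1],p[1]+s*g[:,0]+c*g[:,1],g[:,2]]
f=lambda p:(proj('top',W(p,G))-uv).ravel()
r=least_squares(f,[.53,-.07,1.5],loss='soft_l1')
E
python3 - <<'E'
from fit import *
print(r.x,f(r.x).round(1))
p=r.x
P=cloud('top',np.ones(d.shape,bool),d)
c,s=np.cos(p[2]),np.sin(p[2]);q=P[:,:2]-p[:2];g=np.c_[q@[c,s],q@[-s,c],P[:,2]]
# floor check
m=(abs(g[:,1])<.02)&(g[:,0]>-.07)&(g[:,0]<.03)
print('floor resid',np.median(g[m,2]-.045-.11*g[m,0]),m.sum())
# pipe top
m=(abs(g[:,1])<.025)&(abs(g[:,0]+.128)<.04)&(g[:,2]>.07);print('pipe',g[m].min(0),g[m].max(0),np.median(g[m],0))
# raised: keeper
m=(abs(g[:,0])<.2)&(abs(g[:,1])<.2)&(g[:,2]>.088)&(g[:,0]<.06)&(g[:,1]<-.04);k=g[m];print('keeper',len(k),k.min(0),k.max(0))
dk=np.median(k,0)[:2]-[.037,-.054];pp=np.arctan2(-dk[0],dk[1]);print('p',pp,'value',2.3-pp%(2*np.pi))
# overlay
v=im.copy();v=cv2.resize(v[90:280,240:500],None,fx=3,fy=3)
def line(a,b,col):
    u=(proj('top',W(p,np.linspace(a,b,20)/1e3))-[240,90])*3
    cv2.polylines(v,[u.astype(np.int32)],False,col,1)
for y in(-41,-36,36,41): line(np.array([-165,y,51]),np.array([50,y,75]),(255,0,0))
line(np.array([109,-36,95]),np.array([109,36,95]),(0,255,0))
line(np.array([37,-54,102]),np.array([-37,-120,102]),(0,0,255))
save('ov',v)
E
```

```text
[ 0.53431503 -0.07219791  1.87871609] [-0.4  0.5  0.6  0.2  0.5 -1.3 -0.4 -0.1 -0.3  0.3]
floor resid -0.00017085205697760166 450
pipe [-0.15668343 -0.02498714  0.07011344] [-0.09997522  0.02456039  0.09754097] [-0.12527742  0.00028902  0.08657547]
keeper 221 [-0.05626038 -0.11861911  0.08810946] [ 0.04889237 -0.04251991  0.11762503]
p 2.134134324463564 value 0.16586567553643583
```

View pics/ov.png

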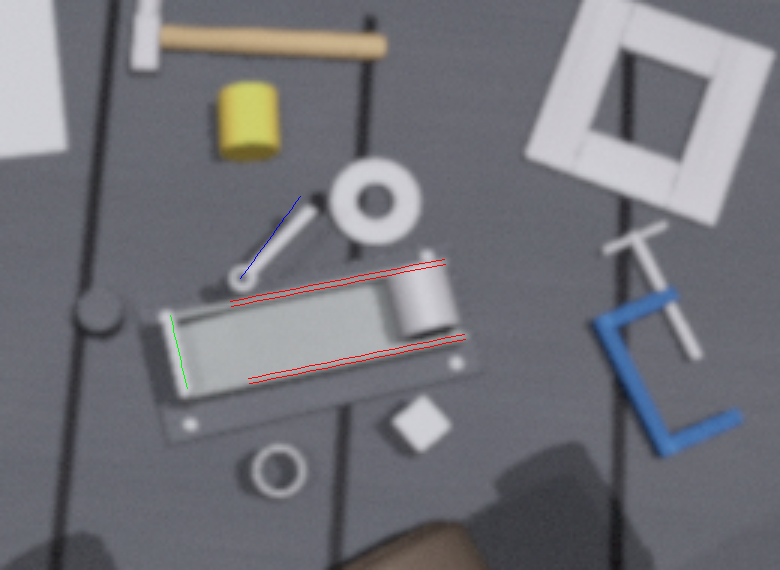

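```bash
cat > go.py <<'E'
from fit import *
from scipy.spatial.transform import Rotation as Ro
p=r.x
def tg(): # tcp in gutter frame mm, yaw rel
    s=arm.get_state();c,n=np.cos(p[2]),np.sin(p[2]);q=s['eef_pos'][:2]-p[:2]
    return np.array([q@[c,n],q@[-n,c],s['eef_pos'][2]])*1e3
def to(g): # units in tool axes to go to gutter point mm
    s=arm.get_state();R=Ro.from_euler('xyz',s['ee_rot']).as_matrix()
    return (R.T@(W(p,np.array(g)/1e3)[0]-s['eef_pos'])/.025).round(2)
def rep():
    s=arm.get_state();print('t',round(s['t'],2),'gut',tg().round(1),'yaw',s['ee_rot'][2].round(3),'F',s['force'].round(1),'q',s['q'].round(2),'w',round(s['width'],3))
E
python3 - <<'E'
from go import *
b=np.load('pics/scene0.npz')
for box in((65,105,70,70),(30,160,75,60)):
    m=np.zeros((400,640),bool);m[box[1]:box[1]+box[3],box[0]:box[0]+box[2]]=1
    P=cloud('scene',m,b['d']);P=P[P[:,2]>.03];print(P.min(0).round(3),P.max(0).round(3),np.percentile(P[:,2],95))
rep();print(to([-180,0,180]))
print(W(p,np.array([-.18,0,.18])))
E
```

```text
[ 0.18  -0.683  0.03 ] [ 0.411 -0.556  0.163] 0.15870185188520866
[ 0.315 -0.741  0.03 ] [ 0.494 -0.609  0.114] 0.11009211788546087
t 0.4 gut [-444.   502.9  226.4] yaw -2.857 F [ 0.4  0.6 -0.4] q [-1.    0.36  0.01 -0.   -1.22 -0.29] w 0.088
[-19.87  11.02   1.86]
[[ 0.58886887 -0.24373181  0.18      ]]
```

```bash
python3 -m crank '[[[-1.8,1,-0.2,-1.6],[-3.6,2,-0.2,-3.2],[-5.4,3,-0.2,-4.8],[-7.2,4,0,-6.4],[-9,5,0,-8],[-10.8,6,0,-9.6],[-12.6,7,0,-11.2],[-14.4,8,0,-12.8],[-16.2,9,0,-14.4],[-18,10,0,-16],[-19.4,10.8,0,-17.6],[-19.87,11.02,0,-18.27]]]' 1 10; python3 - <<'E'
from go import *
rep();print(to([-180,0,110]))
E
```

```text
t: 1.9
eef_pos: [0.5905, -0.2419, 0.2263]
ee_rot: [3.142, 0.0, -1.257]
force: [0.5, 0.1, -0.1]
width: 0.0004
gripper_force: 0.0
t 1.9 gut [-178.7   -2.1  226.3] yaw -1.257 F [ 0.5  0.1 -0.1] q [-0.08  0.3  -0.08 -0.   -1.2   0.4 ] w 0.0
[0.05 0.08 4.65]
```

```bash
python3 -m crank '[[[0,0.08,1.5,-0.07],[0.05,0.08,3,-0.07],[0.05,0.08,4.65,-0.07],[0.05,0.08,4.65,-0.07]]]'; python3 - <<'E'
from go import *
rep();print(to([-180,0,56]))
im,d=arm.grab_frame('scene');save('s1',cv2.resize(im[150:300,150:400],None,fx=3,fy=3,interpolation=cv2.INTER_CUBIC))
E
```

```text
t: 2.4
eef_pos: [0.5851, -0.2452, 0.1073]
ee_rot: [3.136, 0.003, -1.257]
force: [-0.5, -1.0, 0.5]
width: 0.0004
gripper_force: 0.0
t 2.4 gut [-180.2    4.   107.3] yaw -1.257 F [-0.5 -1.   0.5] q [-0.09  0.39 -0.23 -0.   -0.96  0.4 ] w 0.0
[-0.   -0.17  2.05]
```

View pics/s1.png

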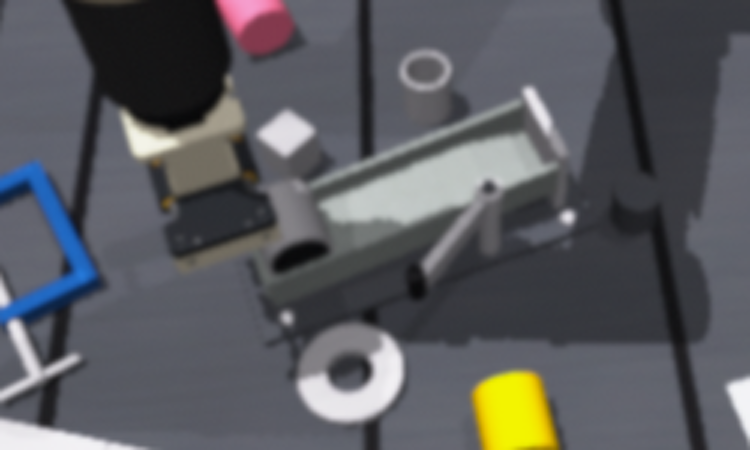

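The closed fingers hang just downhill of the pipe, at crop (220,240). The keeper is open, with its pin at (488,188) and knob at (417,280). I'll lower behind the pipe now.

```bash
python3 -m crank '[[[0,-0.1,1,0],[0,-0.17,1.9,0],[0,-0.17,1.95,0]]]'; python3 -m crank '[[[-0.15,0,0,0],[-0.3,0,0,0],[-0.45,0,0,0],[-0.45,0,0,0]]]'; python3 - <<'E'
from go import *
rep()
im,d=arm.grab_frame('top');
for r_ in arm.trace('pipe','top')[:2]:
    P=cloud('top',r_['mask'],d)
    c,n=np.cos(p[2]),np.sin(p[2]);q=P[:,:2]-p[:2];print(r_['extent'],np.median(q@[c,n]),np.median(P[:,2]))
E
```

```text
t: 2.82
eef_pos: [0.5918, -0.2444, 0.0623]
ee_rot: [3.142, -0.0, -1.256]
force: [-0.1, -0.1, 0.0]
width: 0.0005
gripper_force: 0.0
t: 3.32
eef_pos: [0.5881, -0.2333, 0.0621]
ee_rot: [-3.141, -0.0, -1.256]
force: [0.1, 0.8, -0.3]
width: 0.0006
gripper_force: 0.0
t 3.33 gut [-169.8   -2.5   62.1] yaw -1.256 F [ 0.1  0.8 -0.3] q [-0.07  0.43 -0.28  0.   -0.85  0.38] w 0.001
[105.2, 156.3, 76.9, 114.7] 0.554300532055641 0.052222142764774125
[285.5, 174.2, 106.7, 48.3] -0.09002656985719408 0.01667409902663854
```

```bash
python3 -m crank '[[[0,0.1,0.25,0],[0,0.1,0.45,0],[0,0.1,0.45,0]]]'; python3 -m crank '[[[-0.2,0,-0.02,0],[-0.4,0,-0.04,0],[-0.6,0,-0.06,0],[-0.8,0,-0.08,0],[-1,0,-0.11,0],[-1.2,0,-0.13,0],[-1.4,0,-0.15,0],[-1.6,0,-0.17,0],[-1.75,0,-0.19,0],[-1.9,0,-0.2,0],[-2,0,-0.22,0],[-2,0,-0.22,0]]]'; python3 - <<'E'
from go import *
rep()
for n in('top','scene'):
  im,d=arm.grab_frame(n)
  P=cloud(n,np.ones(d.shape,bool),d);c,s=np.cos(p[2]),np.sin(p[2]);q=P[:,:2]-p[:2];g=np.c_[q@[c,s],q@[-s,c],P[:,2]]
  m=(abs(g[:,1])<.03)&(g[:,0]<.1)&(g[:,0]>-.18)&(g[:,2]>.065+.11*g[:,0])&(g[:,2]<.11);g=g[m]
  print(n,len(g),g.min(0).round(3),g.max(0).round(3))
save('s2',cv2.resize(im[150:300,150:400],None,fx=3,fy=3,interpolation=cv2.INTER_CUBIC))
E
```

```text
t: 3.8
eef_pos: [0.5851, -0.2344, 0.0495]
ee_rot: [3.14, 0.001, -1.257]
force: [0.7, -0.2, -0.3]
width: 0.0001
gripper_force: 0.0
t: 5.3
eef_pos: [0.5699, -0.1865, 0.0557]
ee_rot: [3.141, 0.0, -1.256]
force: [1.1, -0.7, -0.3]
width: 0.0006
gripper_force: 0.2
t 5.3 gut [-119.7    0.7   55.7] yaw -1.256 F [ 1.1 -0.7 -0.3] q [ 0.01  0.4  -0.36 -0.   -0.81  0.31] w 0.001
top 337 [-0.109 -0.03   0.055] [-0.049  0.029  0.102]
scene 171 [-0.083 -0.029  0.065] [0.091 0.03  0.098]
```

View pics/s2.png

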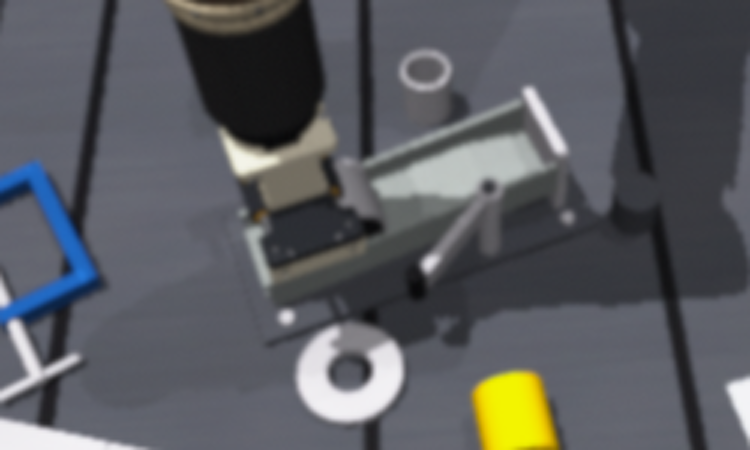

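The pipe rolls ahead of the fingers at crop (362,195), with its centre at x ≈ -79 mm and the finger 41 mm behind. I'll carry on.

```bash
python3 -m crank '[[[-0.15,0,-0.02,0],[-0.4,0,-0.05,0],[-0.65,0,-0.08,0],[-0.9,0,-0.1,0],[-1.15,0,-0.13,0],[-1.4,0,-0.16,0],[-1.65,0,-0.19,0],[-1.9,0,-0.22,0],[-2.15,0,-0.25,0],[-2.4,0,-0.27,0],[-2.6,0,-0.3,0],[-2.8,0,-0.32,0]]]'; python3 -m crank '[[[-0.2,0,-0.02,0],[-0.4,0,-0.05,0],[-0.6,0,-0.07,0],[-0.8,0,-0.1,0],[-1,0,-0.12,0],[-1.15,0,-0.13,0],[-1.3,0,-0.14,0],[-1.45,0,-0.16,0],[-1.6,0,-0.18,0],[-1.7,0,-0.19,0],[-1.8,0,-0.2,0],[-1.8,0,-0.2,0]]]'; cat > pipe.py <<'E'
from go import *
def look(n='top'):
  im,d=arm.grab_frame(n)
  P=cloud(n,np.ones(d.shape,bool),d);c,s=np.cos(p[2]),np.sin(p[2]);q=P[:,:2]-p[:2];g=np.c_[q@[c,s],q@[-s,c],P[:,2]]
  m=(abs(g[:,1])<.028)&(g[:,0]<.103)&(g[:,0]>-.18)&(g[:,2]>.075+.09*g[:,0])&(g[:,2]<.115);k=g[m]
  if len(k): print(n,len(k),np.percentile(k,2,0).round(3),np.percentile(k,98,0).round(3),'top at',k[k[:,2]>np.percentile(k[:,2],80)].mean(0).round(3))
  return im,g
rep()
im,g=look()
E
python3 pipe.py
```

```text
t: 6.9
eef_pos: [0.5484, -0.12, 0.0639]
ee_rot: [3.142, -0.0, -1.256]
force: [0.3, -1.2, 1.4]
width: 0.0003
gripper_force: 1.1
t: 8.4
eef_pos: [0.5344, -0.0772, 0.0687]
ee_rot: [3.141, 0.0, -1.256]
force: [1.2, -0.1, -1.0]
width: 0.0004
gripper_force: 0.2
t 8.4 gut [-4.8  1.5 68.7] yaw -1.256 F [ 1.2 -0.1 -1. ] q [ 0.22  0.3  -0.49 -0.   -0.79  0.1 ] w 0.0
top 259 [ 0.031 -0.027  0.087] [0.065 0.027 0.112] top at [0.04  0.003 0.111]
```

```bash
python3 -m crank '[[[-0.08,0,-0.01,0],[-0.16,0,-0.02,0],[-0.24,0,-0.03,0],[-0.32,0,-0.04,0],[-0.4,0,-0.04,0],[-0.48,0,-0.04,0],[-0.56,0,-0.04,0],[-0.64,0,-0.04,0],[-0.72,0,-0.04,0],[-0.8,0,-0.04,0],[-0.88,0,-0.04,0],[-0.88,0,-0.04,0]]]'; python3 pipe.py
```

```text
t: 9.95
eef_pos: [0.5277, -0.0564, 0.0698]
ee_rot: [-3.142, 0.0, -1.256]
force: [-0.1, -0.3, 0.5]
width: 0.0001
gripper_force: 0.0
t 9.95 gut [17.   1.5 69.8] yaw -1.256 F [-0.1 -0.3  0.5] q [ 0.26  0.28 -0.51 -0.   -0.78  0.05] w 0.0
top 357 [ 0.053 -0.027  0.09 ] [0.102 0.027 0.11 ] top at [0.079 0.001 0.107]
```

```bash
python3 -m crank '[[[0.3,0,-0.3,0],[0.6,0,-1.5,0],[0.6,0,-3,0],[0.6,0,-3,0]]]'; cat > kp.py <<'E'
from go import *
def ray(u,v,z):
    a=pts('top',[[u,v]],[.3])[0];b=pts('top',[[u,v]],[1.])[0];X=a+(b-a)*(z-a[2])/(b[2]-a[2])
    c,n=np.cos(p[2]),np.sin(p[2]);q=X[:2]-p[:2];return np.array([q@[c,n],q@[-n,c]])*1e3
def finger(val,rr=62,gap=0,hx=10.5,hy=21):
    P=2.3-val;D=np.array([-np.sin(P),np.cos(P)]);N=np.array([np.cos(P),np.sin(P)])
    return np.array([37,-54])+rr*D-(5+gap+abs(hx*N[0])+abs(hy*N[1]))*N
E
python3 - <<'E'
from kp import *
rep()
k=ray(*cr(320,203),.113);pv=ray(*cr(242,277),.102);print(k,pv,np.hypot(*(k-pv)))
d_=k-pv;pp=np.arctan2(-d_[0],d_[1]);print('value',2.3-pp)
v0=2.3-pp
print(finger(v0,gap=15).round(0))
for v in np.linspace(v0,2.33,10): print(round(v,2),finger(v).round(0))
f=finger(v0,gap=18);print(to([*f,140]))
E
```

```text
t: 10.5
eef_pos: [0.5347, -0.0712, 0.1484]
ee_rot: [-3.135, -0.001, -1.256]
force: [0.7, -0.9, -0.2]
width: 0.0008
gripper_force: 0.0
t 10.5 gut [  0.9  -0.7 148.4] yaw -1.256 F [ 0.7 -0.9 -0.2] q [ 0.23  0.2  -0.4   0.   -0.96  0.08] w 0.001
[ -51.81462162 -106.1680934 ] [ 35.46677677 -55.21990827] 101.06314893085181
value 0.2008383210892175
[   5. -123.]
0.2 [  -2. -110.]
0.44 [-14. -99.]
0.67 [-23. -84.]
0.91 [-29. -70.]
1.15 [-31. -55.]
1.38 [-29. -39.]
1.62 [-22. -22.]
1.86 [-11.  -8.]
2.09 [5. 3.]
2.33 [23.  8.]
[-0.21 -4.99  0.37]
```

```bash
python3 -m crank '[[[0,-1.2,0,0],[0,-2.5,0,0],[-0.1,-3.8,0,0],[-0.21,-4.99,0,0],[-0.21,-4.99,0.2,0],[-0.21,-4.99,1.2,0],[-0.21,-4.99,2.3,0],[-0.21,-4.99,2.4,0],[-0.21,-4.99,2.4,0]]]'; python3 - <<'E'
from kp import *
rep()
im,d=arm.grab_frame('scene');save('s3',cv2.resize(im[150:300,150:400],None,fx=3,fy=3,interpolation=cv2.INTER_CUBIC))
for v in np.linspace(.2,2.33,12): print(round(v,2),to([*finger(v),87]))
E
```

```text
t: 11.62
eef_pos: [0.6494, -0.0276, 0.0854]
ee_rot: [-3.142, -0.0, -1.256]
force: [1.0, 0.7, 1.2]
width: 0.0005
gripper_force: 0.0
t 11.62 gut [   7.6 -123.2   85.4] yaw -1.256 F [1.  0.7 1.2] q [ 0.26  0.43 -0.22  0.   -0.92  0.06] w 0.001
0.2 [ 0.39  0.56 -0.04]
0.39 [ 0.79  0.91 -0.04]
0.59 [ 1.12  1.37 -0.04]
0.78 [ 1.34  1.87 -0.04]
0.97 [ 1.49  2.32 -0.05]
1.17 [ 1.53  2.82 -0.05]
1.36 [ 1.47  3.36 -0.05]
1.56 [ 1.27  3.89 -0.05]
1.75 [ 0.94  4.39 -0.05]
1.94 [ 0.49  4.81 -0.05]
2.14 [-0.06  5.11 -0.05]
2.33 [-0.64  5.28 -0.05]
```

View pics/s3.png

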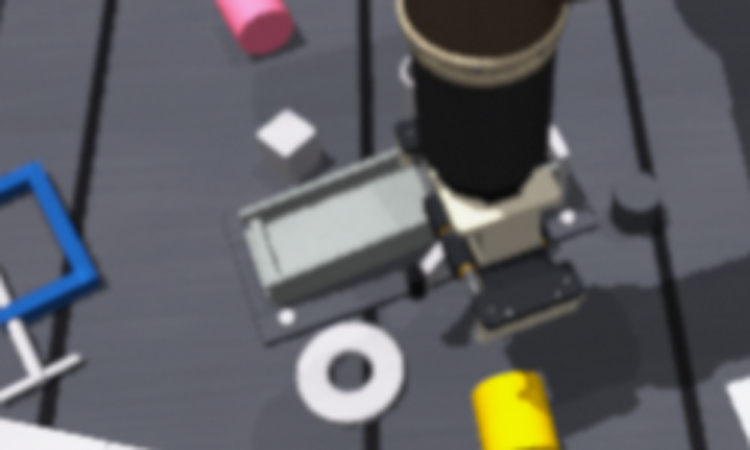

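The keeper knob is still at crop (417,280), and the fingers are on its far, uphill side at (530,300). I'll sweep it slowly.

```bash
python3 -m crank '[[[0.2,0.28,0,0],[0.39,0.56,0,0],[0.6,0.73,0,0],[0.79,0.91,0,0],[0.96,1.14,0,0],[1.12,1.37,0,0],[1.24,1.62,0,0],[1.34,1.87,0,0],[1.42,2.1,0,0],[1.49,2.32,0,0],[1.51,2.57,0,0],[1.53,2.82,0,0]]]'; python3 - <<'E'
from kp import *
rep()
im,d=arm.grab_frame('scene');save('s4',cv2.resize(im[150:300,150:400],None,fx=3,fy=3,interpolation=cv2.INTER_CUBIC))
for v in np.linspace(1.17,2.36,7): print(round(v,2),to([*finger(v),86]))
E
```

```text
t: 13.18
eef_pos: [0.5939, -0.0856, 0.0849]
ee_rot: [-3.141, -0.0, -1.256]
force: [1.1, 2.0, -0.9]
width: 0.0006
gripper_force: 0.6
t 13.18 gut [-30.8 -52.7  84.9] yaw -1.256 F [ 1.1  2.  -0.9] q [ 0.18  0.36 -0.34  0.   -0.87  0.13] w 0.001
1.17 [ 0.02 -0.06 -0.05]
1.37 [-0.05  0.49 -0.05]
1.57 [-0.26  1.03 -0.05]
1.76 [-0.6   1.54 -0.05]
1.96 [-1.08  1.96 -0.05]
2.16 [-1.66  2.26 -0.05]
2.36 [-2.21  2.41 -0.05]
```

View pics/s4.png

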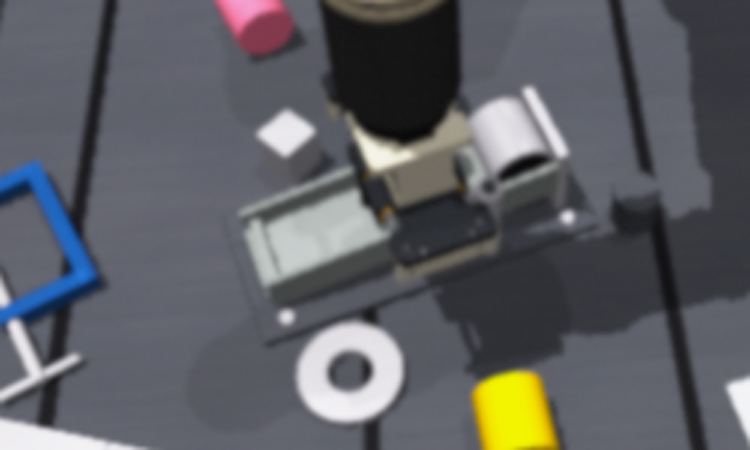

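The pipe is seated against the end stop at crop (508,135). The keeper is no longer visible on the far side, so it has swung with the fingers. I'll finish the sweep.

```bash
python3 -m crank '[[[-0.02,0.25,0,0],[-0.05,0.49,0,0],[-0.15,0.76,0,0],[-0.26,1.03,0,0],[-0.43,1.28,0,0],[-0.6,1.54,0,0],[-0.84,1.75,0,0],[-1.08,1.96,0,0],[-1.37,2.11,0,0],[-1.66,2.26,0,0],[-1.9,2.33,0,0],[-2.1,2.38,0,0]]]'; python3 -m crank '[[[-0.1,0.02,0,0],[-0.15,0.02,0,0],[-0.15,0.02,0,0]]]'; python3 pipe.py
```

```text
t: 14.72
eef_pos: [0.5215, -0.0538, 0.0849]
ee_rot: [-3.141, -0.001, -1.256]
force: [11.1, -22.8, -7.7]
width: 0.0004
gripper_force: 12.6
t: 15.1
eef_pos: [0.5214, -0.0538, 0.085]
ee_rot: [-3.141, -0.005, -1.256]
force: [12.5, -26.0, -9.5]
width: 0.0008
gripper_force: 14.3
t 15.1 gut [21.4  6.7 85. ] yaw -1.256 F [ 12.5 -26.   -9.5] q [ 0.28  0.25 -0.51  0.01 -0.81  0.03] w 0.001
top 330 [ 0.057 -0.027  0.09 ] [0.102 0.028 0.11 ] top at [ 0.079 -0.002  0.108]
```

The force rose to 28 N, so the keeper is on its stop. I'll back off, lift and check.

```bash
python3 -m crank '[[[0.2,0,0,0],[0.5,0,0,0],[0.9,0,0,0],[0.9,0,-1,0],[0.9,0,-3,0],[0.9,-1,-4,0],[2.5,-1,-4,0],[4.5,-1,-4,0],[6,-1,-4,0],[6,-1,-4,0],[6,-1,-4,0]]]'; python3 - <<'E'
from pipe import *
save('t9',cv2.resize(im[90:280,240:500],None,fx=3,fy=3,interpolation=cv2.INTER_CUBIC))
m=(g[:,0]<.044)&(g[:,0]>-.1)&(abs(g[:,1])<.045)&(g[:,2]>.085)&(g[:,2]<.12);k=g[m];print(len(k),np.median(k,0),k.min(0),k.max(0))
E
```

```text
t: 16.52
eef_pos: [0.5896, -0.1855, 0.1845]
ee_rot: [3.141, 0.0, -1.257]
force: [0.3, 0.5, 0.6]
width: 0.0004
gripper_force: 0.0
t 16.52 gut [-124.7  -18.4  184.5] yaw -1.257 F [0.3 0.5 0.6] q [ 0.01  0.3  -0.18 -0.   -1.1   0.3 ] w 0.0
  return _methods._mean(a, axis=axis, dtype=dtype,
  ret = um.true_divide(
Traceback (most recent call last):
ValueError: zero-size array to reduction operation minimum which has no identity
```

View pics/t9.png

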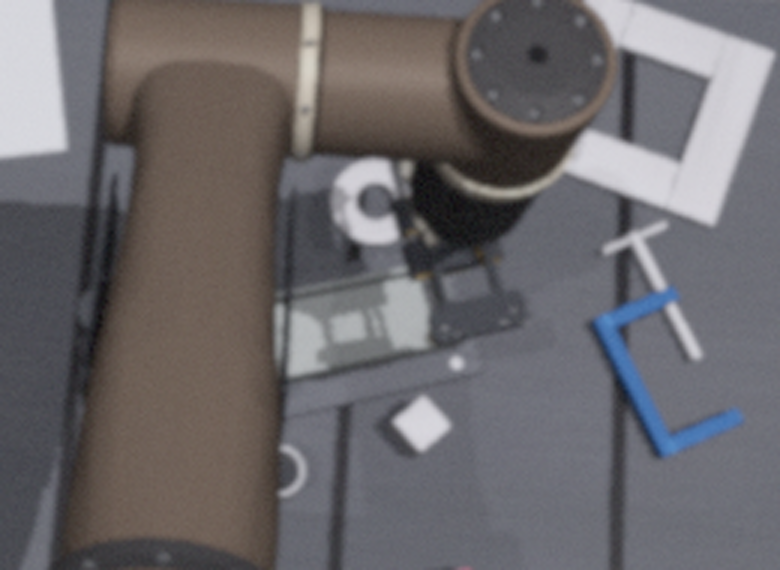

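The arm hides the seat in the top view, so I'll check with the scene camera.

```bash
python3 - <<'E'
from pipe import *
im,g=look('scene')
save('s9',cv2.resize(im[150:300,150:400],None,fx=3,fy=3,interpolation=cv2.INTER_CUBIC))
E
```

```text
t 16.57 gut [-124.3  -18.5  184.7] yaw -1.256 F [ 0.4 -0.4  0. ] q [ 0.01  0.3  -0.18 -0.   -1.1   0.3 ] w 0.001
scene 441 [ 0.032 -0.027  0.08 ] [0.1   0.025 0.105] top at [ 0.077 -0.001  0.103]
```

View pics/s9.png

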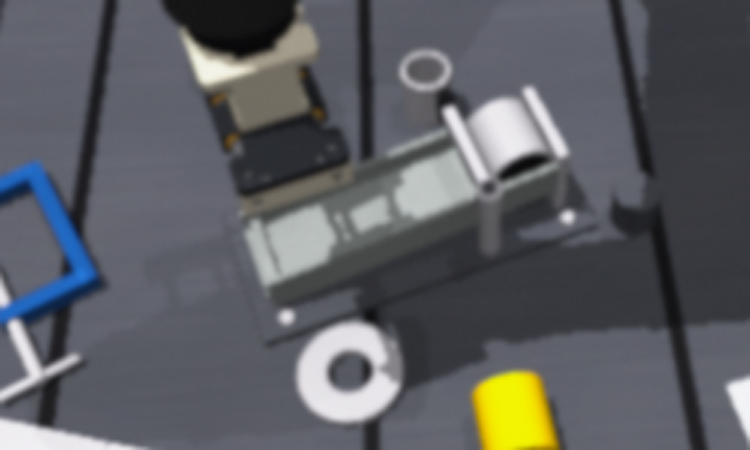

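The keeper lies square across the gutter, from (488,187) to (450,110), parallel to the end stop. The pipe is seated between them at (510,135), the bystanders are where they were, and the arm is clear.

```bash
python3 -c "
from station import arm
print(arm.job_done())"
```

```text
the job is handed in; nothing more can be done
None
```

The pipe is seated against the end stop with the keeper shut behind it, and the bystanders in view look undisturbed; I handed the job in at about 17 s of the 61 s, but no verdict came back.

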